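Knock a formed case back out of its die and slide it between the pots

ROBOT

A 6-joint arm with a two-finger parallel gripper is mounted at the origin on the work surface. World frame = base frame: x ahead of the robot, y to its left, z up, the work surface at z = 0. Lengths are in m, angles in degrees, forces in N, time in s.
With the tool pointing down it reaches from about 0.3 to 0.75 m from the base axis. Payload 8.5 kg.
Tool frame: the origin (TCP) lies at the very end of the fingers, on their centre line; the grasp point (between the pads) lies 19 mm behind it; z points along the fingers, y is the line along which they close (so a half turn about z gives the same grasp; the last joint's range is limited). The gripper opens to 85 mm and grips with 20 to 120 N. Pads are 22 mm wide; open, the fingers measure 114 mm over their backs; the gripper's body (76 mm by 85 mm) begins 54 mm behind the grasp point. The pads swing forward as they close: fully open they stand 13 mm farther back than shut.
Start: joints at [56.591, 21.807, 74.336, -0, 83.858, -12.336], TCP at [0.198, 0.513, 0.231] pointing down, gripper open.
Joint ranges: [-178.18, 178.18], [-50.72, 133.34], [12.68, 142.11], [-81.47, 261.47], [9.98, 163.14], [-165.26, 165.26]. Speed limits (degrees/s): [136.94, 136.94, 180, 180, 180, 180].

INTERFACE

Orientations are given as a 3x3 rotation matrix whose columns are the frame's x, y, z axes.
In Python, from rig import observe, cams, ticket gives the robot as it stands.
- The arm moves only by the tool move_arm, never from a script. Its arguments are lists of equal length, an entry for each row: "jaw": the finger opening in cm, from 0 to 8.54; "dp": the shift along the tool's x, y, z in cm, a list of three; "turn": the turn, a rotation vector about the tool's x, y, z in rad, a list of three. In form: {"jaw": [jaw, ...], "dp": [[tx, ty, tz], ...], "turn": [[wx, wy, wz], ...]}. A call has 1 to 12 rows; each row shifts and turns the commanded pose from where the row before left it, along the tool's axes as they then stand; what a row does not reach is not made up. A row lasts 1/12 s, in which the tool goes at most 41.7 mm and 7.16 degrees, less where a joint would pass 70% of its speed; a pose out of reach is approached as far as the arm can. A call is refused whole if a number of a shift passes 4.17 or a number of a turn 0.125, either way. A call with a gripper value outside its range is refused whole. The fingers move at their own pace and stop on an object; "force" is the grip in N (left out, the last holds). Time passes only in rows, so rows that do not move let the fingers close. It gives the time, the measured TCP pose, the force, the opening and the grip force at its end, in the units of the state.
- observe(): the state, without advancing time (a new reading comes with each control period).
- cams.get_image(name): name is "side" or "top"; returns (picture, depth): 400x640x3 uint8, red, green, blue; 400x640 float32, m along the optical axis (not along the pixel's ray), 0 where there is no reading.
- cams.calibration(name): a dict with "vertical_fov" (degrees; the focal length in pixels is half the picture's height over the tangent of half this angle, whatever the lens; pixels are square), "cx", "cy" (the principal point, pixels), "k1" (the pictures are not rectified: a ray, as slopes to the right and down, at radius r is drawn at 1 + k1 r^2 times it, then the intrinsics apply), "view" (4x4, takes a point from world to camera coordinates). Camera axes: x right, y up, looking along -z (the intrinsics and any distortion apply to the point x, -y, -z); pixel columns grow to the right and rows downward; lengths in m; the calibration is good to about 2 mm. A picture is of the moment at which its call begins. calibration takes no time and is no camera call.
- ticket.close_job(): hands the job in; it is judged then, once.
Trained networks look in the newest picture that a camera, given by its name, has taken for a name from the list of things; names that differ only in an ending like _2 or _b are one class to them, and where a whole thing is asked for, a point or a joint stands for the part that bears it (a point fixed in the world has none). Each returns a list of dicts, best first, with "p" (0 to 1); they miss things now and then, are a little off and sometimes report something else, mostly with a low value. They report only what shows in the picture. A call takes as long as a camera call. They do not tell look-alikes from the thing itself.
- cams.spot_in(camera, query): "box" ([centre column, centre row, width, height] as shares, 0 to 1, of the picture: columns of its width, rows of its height, round what is visible of it).
- cams.outline_of(camera, query): "mask" (400x640 bool, what is visible of it) and "box" ([centre column, centre row, width, height] as shares, 0 to 1, of the picture: columns of its width, rows of its height, round what is visible of it).
- cams.mark_of(camera, query): "location" ([column, row] as shares, 0 to 1, of the picture: columns of its width, rows of its height: a listed point, or the origin of a listed thing).
The state is a dict: "time_s": time; "q": joint angles; "qvel": joint speeds; "joint_efforts": joint torques, N m; "position": TCP position; "tool_rot": TCP orientation; "ft_force": force on the tool from outside, world axes, zero at the start; "wrist_torque": the same for the moment, N m; "grip_width": finger opening in m; "gripper_force": force on a finger pad.
Only numpy, scipy, OpenCV 4.12 (cv2) and the standard library are available. Lean on these libraries where they do the work, as an engineer would, in place of code of your own. Each camera call takes 0.05 s, during which the arm holds its last target. There are 200 camera calls.

TASK

Press the knock-out lever all the way down so that the formed brass case back is raised out of the die where it lies. Then slide it, without ever picking it up, along the run-off plate until it lies flat, dome up, in line with the two steel pots and midway between them, and let go of it. Leave the pots and the other things on the bench where they are.

Things in the scene. Friction and masses are not known exactly. Their poses are not given: they have to be found in the camera images.
- die: Fixed die set, level top 40 mm high. Origin on the bench under the cavity's centre, z up. Dark block 110 x 110 mm round the origin; round cavity 60 mm in diameter, 15 mm deep. From y = +55 to +255 mm a light flat run-off plate, 240 mm wide (x = -120 to +120), continues the top at the same level, no step. The knock-out lever is on the block's -y side.
- cavity (a point): Centre of the mouth of the die cavity, level with the die's top (40 mm above the bench); axes as die.
- lever_pad (a point): Centre of the upper face of the lever's black press pad (36 x 36 mm, 10 mm thick), 100 mm from the pivot. The pad sticks out from the die towards -y of die, about 60 mm above the bench when up, and swings down about 44 mm. Moves with the lever.
- lever (a joint): Knock-out lever angle: 0 = pad up, ejector down; 0.45 rad = stop, pad down, ejector up. Pivot parallel to x of die at y = -60 mm, 26 mm above the bench. Stiff (about 4 N at the pad), stays where left. It drives a round ejector 36 mm in diameter in the cavity floor, 34 mm per rad; at the stop the ejector's top is 1 mm above the die's top.
- caseback: Formed brass clock case back, a round domed disc 56 mm in diameter, 14 mm high: upright side wall 10 mm high, then a stepped dome. About 80 g. Flat underside. Origin at the centre of the underside, z up through the dome. At the start it lies in the die cavity, its top just below the die's top, 2 mm play round it.
- tall_pot: Tall round lidded steel pot, 35 mm in diameter, 35 mm high, about 350 g, loose on the run-off plate. Origin at the centre of its underside; axes parallel to those of die. The two pots stand 150 mm apart, side by side across the plate (along x of die); either may be on either side.
- low_pot: Low round steel pot with a lid, 43 mm in diameter and 23 mm high, about 350 g, standing loose on the run-off plate. Origin at the centre of its underside.
- loupe: Black eyeglass, a tapered tube 38 mm in diameter and 28 mm high, loose on the bench; origin at the centre of its underside. Bystander.
- rod_block: White block 50 x 65 x 36 mm with two thin upright wooden rods reaching 96 mm, loose on the bench past the run-off plate's +y end; origin at the centre of its underside. Bystander.
- screwdriver: Small screwdriver 130 mm long lying on the bench beside the die; origin at its middle, axis along x. Bystander.
Mind the look-alikes: they are no part of the job. What is shaped like the low_pot but turquoise is not meant. There is more than one size of the caseback; the job needs the smaller.

How it is judged:
By the outcome, as a careful person would: the job done as asked, in the order asked, and still so for the second after the job is handed in, with the robot touching nothing.
It also fails if it takes over 45 s, if anything falls off the work surface, if the arm or the gripper's body presses on something with over 40 N, if the wrist force passes 120 N, or if a joint passes its speed limit or range.

## Working session

There is one attempt and no reset: what is moved stays moved. The work goes in short steps, Python scripts to look and compute and a tool call to move; the robot and the scene stay as the last step left them, time stands still between calls to the robot, and variables do not carry over. Pictures are saved under pics/ and viewed, at most 10 in all, crops included, and the job is handed in when it is done.

Besides the shell and the picture viewer there is one more tool, called after ">>>" as name(argument=value, ...), one argument or row to a line, values as JSON. move_arm: Moves the arm, as the interface text tells. Its arguments: {"type":"object","properties":{"jaw":{"type":"array","items":{"type":"number"}},"dp":{"type":"array","items":{"type":"array","items":{"type":"number"}}},"turn":{"type":"array","items":{"type":"array","items":{"type":"number"}}},"force":{"type":"number"}},"required":["jaw","dp","turn"]}

```bash
mkdir -p pics; ls; cat > h.py <<'E'
import numpy as np, cv2
from rig import observe, cams, ticket
def K(n):
    c=cams.calibration(n); f=200/np.tan(np.radians(c["vertical_fov"])/2); return c,f
def ray(n,uv):
    c,f=K(n); d=np.array([(uv[0]-c["cx"])/f,(uv[1]-c["cy"])/f]); s=d.copy()
    for _ in range(20): s=d/(1+c["k1"]*(s@s))
    V=np.array(c["view"]); R=V[:3,:3]; o=-R.T@V[:3,3]
    return o, R.T@np.array([s[0],-s[1],-1.0])
def at_z(n,uv,z):
    o,d=ray(n,uv); return o+d*(z-o[2])/d[2]
def at_d(n,uv,dep):
    o,d=ray(n,uv); return o+d*dep
def proj(n,p):
    c,f=K(n); q=np.array(c["view"])@np.append(p,1); s=np.array([q[0],-q[1]])/-q[2]; s=s*(1+c["k1"]*(s@s))
    return s*f+[c["cx"],c["cy"]]
def snap(n,fn,crop=None,scale=1):
    im,d=cams.get_image(n); o=im[...,::-1]
    if crop: x0,y0,x1,y1=crop; o=o[y0:y1,x0:x1]
    cv2.imwrite("pics/"+fn,cv2.resize(o,None,fx=scale,fy=scale,interpolation=cv2.INTER_CUBIC)); return im,d
E
python3 - <<'E'
from h import *
for n in("top","side"):
    im,d=snap(n,n+"0.png",None,1.25); c=cams.calibration(n); print(n,c["cx"],c["cy"],c["k1"],K(n)[1],ray(n,(320,200)))
    for q in ("die","cavity","lever_pad","caseback","tall_pot","low_pot"):
        for r in cams.mark_of(n,q)[:3]:
            uv=np.array(r["location"])*[640,400]; i=np.clip(uv.astype(int),0,[639,399]); dd=d[i[1],i[0]]
            print(q,round(r["p"],2),uv.round(1),at_d(n,uv,dd).round(3))
E
```

```text
pics
top 315.99520705545086 199.4724243009219 0.017759721471268267 479.646044631123 (array([0.35504145, 0.08633001, 1.01829297]), array([ 0.19946667, -0.01720425, -0.97978977]))
die 0.59 [327.1 208.9] [0.535 0.055 0.04 ]
cavity 0.81 [331.9 201.4] [0.551 0.044 0.038]
lever_pad 0.55 [403.3 184.4] [ 0.577 -0.102  0.062]
caseback 0.72 [395.8 146.7] [ 0.673 -0.1    0.016]
caseback 0.68 [329.  206.6] [0.54  0.051 0.04 ]
caseback 0.17 [354.5 134.1] [ 0.705 -0.012  0.014]
tall_pot 0.58 [262.4 191. ] [0.569 0.185 0.074]
low_pot 0.71 [282.4 263.6] [0.423 0.148 0.064]
low_pot 0.64 [176.2 306.9] [0.346 0.366 0.023]
low_pot 0.58 [351.9 271.1] [0.407 0.008 0.02 ]
side 317.99634296376524 203.02928086580897 -0.03892946524280814 387.115444502372 (array([0.49942251, 0.71444852, 0.75641203]), array([ 0.07527528, -0.67257509, -0.73625024]))
die 0.96 [331.6 205.5] [0.542 0.072 0.038]
cavity 0.67 [331.9 198.4] [0.544 0.048 0.038]
caseback 0.69 [332.5 200. ] [0.542 0.056 0.04 ]
caseback 0.62 [292.6 168.2] [ 0.667 -0.071  0.016]
tall_pot 0.71 [312.5 241.7] [0.57  0.206 0.061]
low_pot 0.72 [311.9 239.8] [0.572 0.206 0.067]
low_pot 0.69 [411.3 339.1] [0.348 0.383 0.022]
low_pot 0.63 [385.9 199.2] [0.406 0.014 0.021]
```

View pics/top0.png

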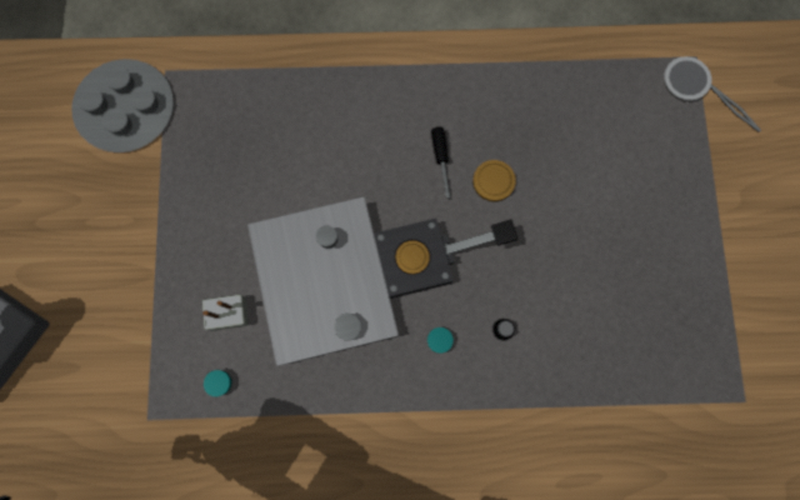

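View pics/side0.png

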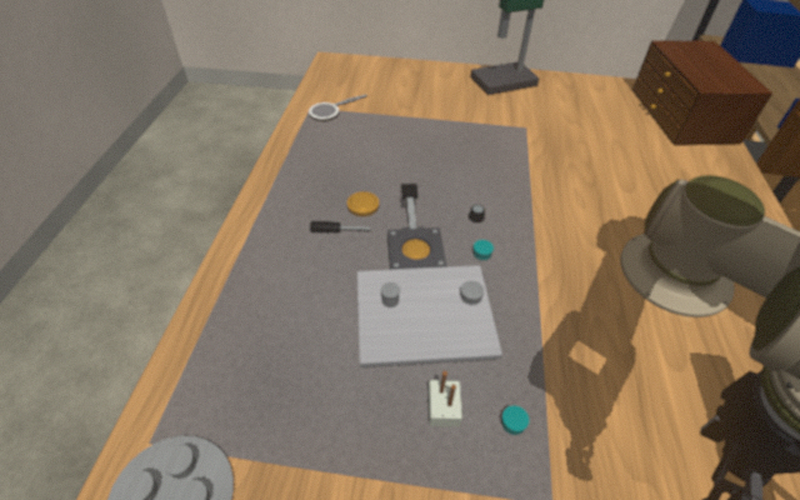

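The top view shows the caseback candidates: a small brass disc in the die cavity at (330,206) and a larger one loose on the bench at (395,145). I choose the one in the cavity. For the low pot the candidates are grey on the plate at (278,261) and turquoise at (353,271) and (174,306). I choose the grey one. The tall pot is at (262,190) and the lever pad at (404,186).

```bash
cat > m.py <<'E'
from h import *
def cloud(n,d):
    c,f=K(n); v,u=np.mgrid[0:400,0:640]; k=np.stack([u,v],-1).reshape(-1,1,2).astype(np.float64)
    s=np.stack([(u-c["cx"])/f,(v-c["cy"])/f],-1); a=s.copy()
    for _ in range(10): a=s/(1+c["k1"]*(a**2).sum(-1,keepdims=True))
    V=np.array(c["view"]); R=V[:3,:3]; o=-R.T@V[:3,3]
    return o+(np.dstack([a[...,0],-a[...,1],-np.ones_like(d)])*d[...,None])@R
E
python3 - <<'E'
from m import *
im,d=snap("top","c.png",(200,140,440,310),3.2)
P=cloud("top",d); z=P[...,2]; hsv=cv2.cvtColor(im,cv2.COLOR_RGB2HSV)
# plate: bright, low-saturation at z~.04
m=((abs(z-.04)<.006)&(hsv[...,1]<40)&(hsv[...,2]>100)).astype(np.uint8)
m[:, 340:]=0
n,l,s,c=cv2.connectedComponentsWithStats(m); i=1+s[1:,4].argmax(); p=P[l==i][:,:2]
r=cv2.minAreaRect(p.astype(np.float32)); print("plate",r, s[i])
print(cv2.boxPoints(r))
for lo,hi,nm in((.055,.07,"low"),(.07,.085,"tall")):
    m=((z>lo)&(z<hi)).astype(np.uint8); m[:, 330:]=0; m[:,:200]=0; m[:160]=0;m[300:]=0
    n,l,s,c=cv2.connectedComponentsWithStats(m)
    for i in range(1,n):
        if s[i,4]>40: q=P[l==i]; print(nm,s[i],c[i],q.mean(0),cv2.minEnclosingCircle(q[:,:2].astype(np.float32)))
# pad
m=((z>.045)&(z<.075)).astype(np.uint8); m[:, :385]=0;m[:,430:]=0;m[:170]=0;m[210:]=0
n,l,s,c=cv2.connectedComponentsWithStats(m)
for i in range(1,n):
    if s[i,4]>40: q=P[l==i]; print("pad",s[i],q.mean(0),cv2.minAreaRect(q[:,:2].astype(np.float32)))
# brass
m=((hsv[...,0]<28)&(hsv[...,1]>130)&(hsv[...,2]>90)).astype(np.uint8); m[:,:250]=0;m[:,440:]=0;m[:110]=0;m[250:]=0
n,l,s,c=cv2.connectedComponentsWithStats(m)
for i in range(1,n):
    if s[i,4]>40: q=P[l==i]; print("brass",s[i],c[i],q.mean(0),cv2.minEnclosingCircle(q[:,:2].astype(np.float32)))
E
```

```text
plate ((0.5107424855232239, 0.2014474868774414), (0.24049928784370422, 0.2006421834230423), 12.203757286071777) [  198   158   120   134 10303]
[[0.37200347 0.2740821 ]
 [0.41441697 0.07797401]
 [0.64948153 0.12881288]
 [0.607068   0.32492095]]
low [267 251  22  21 360] [277.33611111 260.98888889] [0.42894074 0.15796962 0.06199   ] ((0.4287870526313782, 0.15805500745773315), 0.021237671375274658)
tall [252 180  17  17 226] [260.16814159 188.17699115] [0.57512565 0.18965682 0.0742788 ] ((0.5754088163375854, 0.18966661393642426), 0.017555316910147667)
pad [385 175  30  22 392] [ 0.57386931 -0.09740894  0.05899852] ((0.5735681653022766, -0.09274041652679443), (0.03683093562722206, 0.0577884279191494), 11.304304122924805)
brass [379 128  33  32 826] [395.03389831 143.86077482] [ 0.67803581 -0.09824674  0.02010461] ((0.5349590182304382, -0.013375960290431976), 0.20579786598682404)
brass [317 193  26  26 535] [329.39626168 205.30280374] [0.54256069 0.05001243 0.03949226] ((0.46270713210105896, 0.06584100425243378), 0.10969790071249008)
```

View pics/c.png

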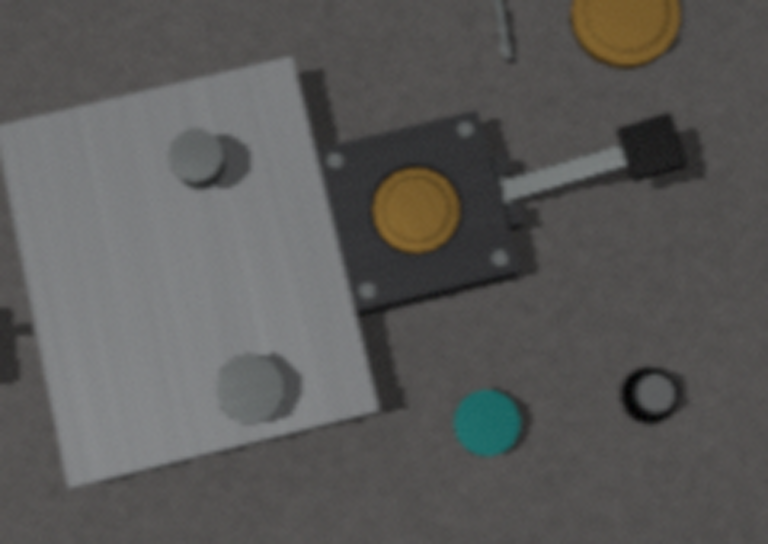

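```bash
python3 - <<'E'
from h import *
s=observe(); print({k:np.round(v,3).tolist() for k,v in s.items()})
R=np.array(s["tool_rot"]); a=np.radians(12.2); y=np.array([-np.sin(a),np.cos(a),0])
print("die y in tool",R.T@y)
p=np.array([.5765,-.105,.10]); print("to pad above, tool cm",R.T@(p-s["position"])*100)
E
```

```text
{'time_s': 0.75, 'q': [56.592, 21.807, 74.338, -0.001, 83.859, -12.336], 'qvel': [0.089, 0.044, -0.02, -0.06, -0.049, -0.003], 'joint_efforts': [-0.001, -44.827, -23.145, -0.0, 0.0, -0.0], 'position': [0.198, 0.513, 0.231], 'tool_rot': [[-0.933, 0.36, -0.0], [0.36, 0.933, -0.0], [-0.0, -0.0, -1.0]], 'ft_force': [0.578, 0.479, -0.113], 'wrist_torque': [-0.035, -0.074, -0.017], 'gripper_force': 0.0, 'grip_width': 0.085}
die y in tool [ 5.48605123e-01  8.36081584e-01 -5.90414396e-05]
to pad above, tool cm [-57.56937832 -44.06636226  13.13424208]
```

>>> move_arm(
  jaw=[0,0,0,0,0,0,0,0,0,0,0,0],
  dp=[
    [-3.2,-2.45,0],
    [-3.2,-2.45,0],
    [-3.2,-2.45,0],
    [-3.2,-2.45,0],
    [-3.2,-2.45,0],
    [-3.2,-2.45,0],
    [-3.2,-2.45,0],
    [-3.2,-2.45,0],
    [-3.2,-2.45,0],
    [-3.2,-2.45,0],
    [-3.2,-2.45,0],
    [-3.2,-2.45,0],
  ],
  turn=[
    [0,0,0],
    [0,0,0],
    [0,0,0],
    [0,0,0],
    [0,0,0],
    [0,0,0],
    [0,0,0],
    [0,0,0],
    [0,0,0],
    [0,0,0],
    [0,0,0],
    [0,0,0],
  ],
)

```text
time_s: 1.75
position: [0.451, 0.0988, 0.2316]
tool_rot: [[-0.933, 0.36, 0.001], [0.36, 0.933, 0.0], [-0.001, 0.0, -1.0]]
ft_force: [1.0, 0.6, -0.3]
grip_width: -0.0003
gripper_force: 0.0
```

>>> move_arm(
  jaw=[0,0,0,0,0,0,0,0,0,0,0,0],
  dp=[
    [-3.2,-2.45,0],
    [-3.2,-2.45,0],
    [-3.2,-2.45,0],
    [-3.2,-2.45,0],
    [-3.2,-2.45,0],
    [-3.2,-2.45,0],
    [0,0,2],
    [0,0,2],
    [0,0,2],
    [0,0,2],
    [0,0,2],
    [0,0,0],
  ],
  turn=[
    [0,0,0],
    [0,0,0],
    [0,0,0],
    [0,0,0],
    [0,0,0],
    [0,0,0],
    [0,0,-0.116],
    [0,0,-0.116],
    [0,0,-0.116],
    [0,0,-0.116],
    [0,0,-0.116],
    [0,0,0],
  ],
)

```text
time_s: 2.75
position: [0.575, -0.1048, 0.1277]
tool_rot: [[-0.977, -0.214, -0.006], [-0.215, 0.977, 0.003], [0.006, 0.004, -1.0]]
ft_force: [-0.3, -0.2, -0.9]
grip_width: -0.0003
gripper_force: 0.0
```

>>> move_arm(
  jaw=[0,0,0,0,0,0,0,0],
  dp=[
    [0,0,2],
    [0,0,2],
    [0,0,2],
    [0,0,0.8],
    [0,0,0.8],
    [0,0,0.8],
    [0,0,0],
    [0,0,0],
  ],
  turn=[
    [0,0,0],
    [0,0,0],
    [0,0,0],
    [0,0,0],
    [0,0,0],
    [0,0,0],
    [0,0,0],
    [0,0,0],
  ],
)

```text
time_s: 3.42
position: [0.5768, -0.1053, 0.0477]
tool_rot: [[-0.978, -0.21, 0.0], [-0.21, 0.978, 0.0], [-0.0, 0.0, -1.0]]
ft_force: [0.5, 0.5, -0.2]
grip_width: 0.0001
gripper_force: 0.0
```

```bash
python3 - <<'E'
from h import *
im,d=snap("side","s1.png",(250,100,430,240),4)
print(observe()["ft_force"]); print(proj("side",np.array(observe()["position"])))
E
```

```text
[ 0.28470139  0.02369133 -0.30242482]
[326.43250132 154.73635818]
```

View pics/s1.png

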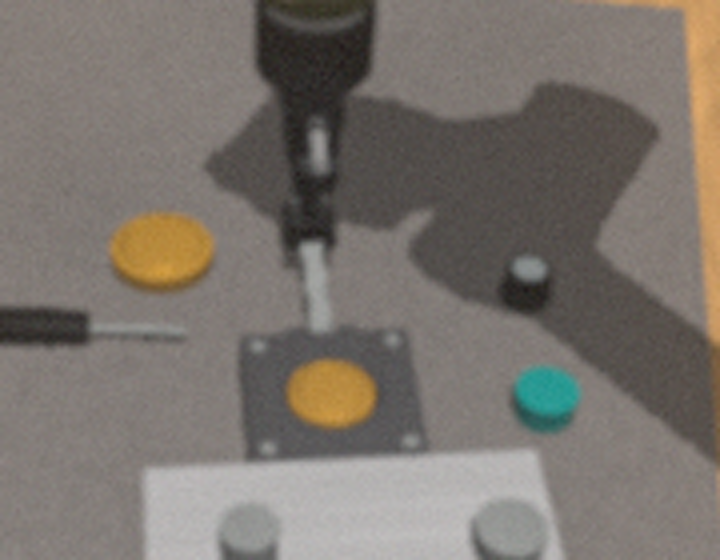

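The fingers are on the pad at about (327,154), and the caseback in the die at (333,198) is starting to rise. I'll keep pressing.

>>> move_arm(
  jaw=[0,0,0,0,0,0,0,0,0,0],
  dp=[
    [0,0,0.4],
    [0,0,0.4],
    [0,0,0.4],
    [0,0,0.4],
    [0,0,0.4],
    [0,0,0.4],
    [0,0,0.4],
    [0,0,0.2],
    [0,0,0.1],
    [0,0,0],
  ],
  turn=[
    [0,0,0],
    [0,0,0],
    [0,0,0],
    [0,0,0],
    [0,0,0],
    [0,0,0],
    [0,0,0],
    [0,0,0],
    [0,0,0],
    [0,0,0],
  ],
)

```text
time_s: 4.3
position: [0.577, -0.1054, 0.0176]
tool_rot: [[-0.978, -0.211, 0.001], [-0.211, 0.978, -0.0], [-0.001, -0.001, -1.0]]
ft_force: [-2.4, -1.4, 15.7]
grip_width: 0.0001
gripper_force: 7.7
```

>>> move_arm(
  jaw=[0,0,0],
  dp=[
    [0,0,0.15],
    [0,0,0.15],
    [0,0,0],
  ],
  turn=[
    [0,0,0],
    [0,0,0],
    [0,0,0],
  ],
)

```text
time_s: 4.55
position: [0.5772, -0.1054, 0.017]
tool_rot: [[-0.977, -0.211, 0.003], [-0.211, 0.977, -0.001], [-0.002, -0.002, -1.0]]
ft_force: [-8.9, 0.5, 36.9]
grip_width: -0.0
gripper_force: 18.2
```

>>> move_arm(
  jaw=[0,0,0,0,8,8,8,8,8,8,8],
  dp=[
    [0,0,-2],
    [0,0,-3],
    [0,0,-3],
    [0,0,-3],
    [0,4,-3],
    [0,4,0],
    [0,4,0],
    [0,3.9,0],
    [0,0,0],
    [0,0,0],
    [0,0,0],
  ],
  turn=[
    [0,0,0],
    [0,0,0],
    [0,0,0],
    [0,0,0],
    [0,0,0],
    [0,0,0],
    [0,0,0],
    [0,0,0],
    [0,0,0],
    [0,0,0],
    [0,0,0],
  ],
)

```text
time_s: 5.47
position: [0.5442, 0.0435, 0.1477]
tool_rot: [[-0.977, -0.211, -0.002], [-0.211, 0.977, 0.0], [0.002, 0.001, -1.0]]
ft_force: [-0.0, -0.1, 0.6]
grip_width: 0.0802
gripper_force: 0.0
```

```bash
python3 - <<'E'
from m import *
im,d=snap("side","s2.png",(250,100,430,240),4)
hsv=cv2.cvtColor(im,cv2.COLOR_RGB2HSV);P=cloud("side",d)
m=((hsv[...,0]<28)&(hsv[...,1]>130)&(hsv[...,2]>90)).astype(np.uint8); m[:,:250]=0;m[:,430:]=0;m[:150]=0;m[250:]=0
n,l,s,c=cv2.connectedComponentsWithStats(m)
for i in range(1,n):
    if s[i,4]>40: q=P[l==i]; print("brass",s[i],c[i],q.mean(0),np.percentile(q,[1,50,99],axis=0))
E
```

```text
brass [278 154  25  18 369] [290.00813008 162.46883469] [ 0.67771385 -0.08876042  0.02003978] [[ 0.64563005 -0.13196369  0.00832668]
 [ 0.67813421 -0.09196839  0.0166125 ]
 [ 0.71324709 -0.06210481  0.02083035]]
brass [322 188  22  17 298] [332.62416107 196.10067114] [0.54156931 0.05818987 0.05748628] [[0.51597782 0.02443289 0.04052915]
 [0.54126793 0.05503148 0.05339021]
 [0.56831264 0.07803651 0.05825106]]
```

View pics/s2.png

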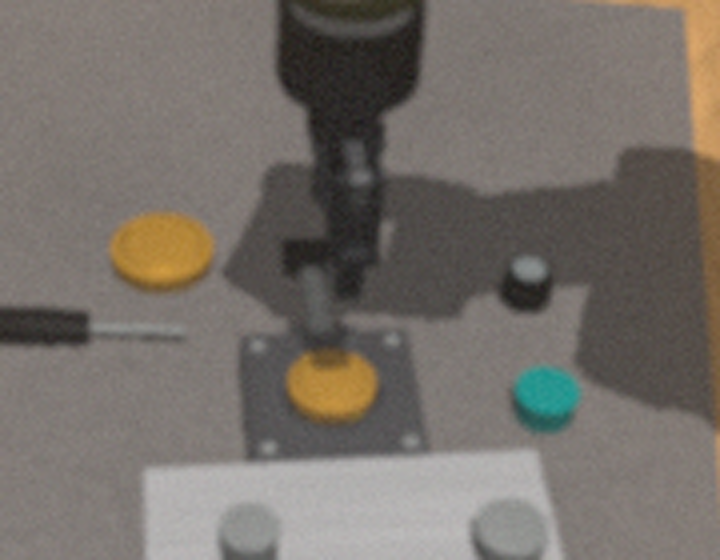

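The side view shows the caseback standing proud of the die at about (333,196), its top near z 0.055, with the lever down. Next I straddle it along die y.

>>> move_arm(
  jaw=[7.2,7.2,7.2,7.2,7.2,7.2,7.2,7.2],
  dp=[
    [0,0.65,0],
    [0,0,2.5],
    [0,0,2.5],
    [0,0,2],
    [0,0,1],
    [0,0,0.8],
    [0,0,0],
    [0,0,0],
  ],
  turn=[
    [0,0,0],
    [0,0,0],
    [0,0,0],
    [0,0,0],
    [0,0,0],
    [0,0,0],
    [0,0,0],
    [0,0,0],
  ],
)

```text
time_s: 6.18
position: [0.5436, 0.0496, 0.0608]
tool_rot: [[-0.978, -0.21, 0.001], [-0.21, 0.978, -0.0], [-0.001, -0.0, -1.0]]
ft_force: [0.7, 0.5, 0.0]
grip_width: 0.072
gripper_force: 0.0
```

>>> move_arm(
  jaw=[7.2,7.2,7.2,7.2,7.2],
  dp=[
    [0,0,0.8],
    [0,0,0.8],
    [0,0,0.58],
    [0,0,0],
    [0,0,0],
  ],
  turn=[
    [0,0,0],
    [0,0,0],
    [0,0,0],
    [0,0,0],
    [0,0,0],
  ],
)

```text
time_s: 6.6
position: [0.5431, 0.0499, 0.0382]
tool_rot: [[-0.978, -0.211, -0.001], [-0.211, 0.978, 0.0], [0.001, 0.0, -1.0]]
ft_force: [0.8, 0.2, -0.2]
grip_width: 0.0718
gripper_force: 0.0
```

```bash
python3 - <<'E'
from m import *
im,d=snap("side","s3.png",(290,150,380,220),8)
print(observe()["ft_force"],observe()["position"])
E
```

```text
[-0.11692108  0.43132929  0.52165287] [0.54326396 0.04988164 0.03852209]
```

View pics/s3.png

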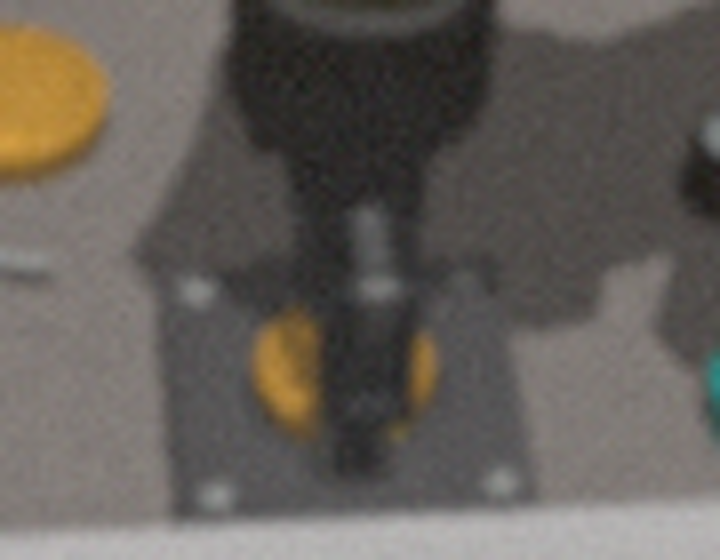

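The front finger tip at about (335,209) stands clear of the case and is centred on it (case centre about (333,196)). I'll close gently.

>>> move_arm(
  jaw=[6.2,5.8,5.5,5.5,5.5],
  dp=[
    [0,0,0],
    [0,0,0],
    [0,0,0],
    [0,0,0],
    [0,0,0],
  ],
  turn=[
    [0,0,0],
    [0,0,0],
    [0,0,0],
    [0,0,0],
    [0,0,0],
  ],
  force=20,
)

```text
time_s: 7.07
position: [0.5434, 0.0498, 0.0389]
tool_rot: [[-0.978, -0.211, 0.001], [-0.211, 0.978, -0.0], [-0.001, -0.0, -1.0]]
ft_force: [-0.6, -0.7, 3.8]
grip_width: 0.0552
gripper_force: 5.0
```

>>> move_arm(
  jaw=[5.5,5.5,5.5,5.5,5.5,5.5],
  dp=[
    [0,0.6,0],
    [0.1,0.8,0],
    [0.1,0.8,0],
    [0.1,0.8,0.03],
    [0.1,0.8,0.03],
    [0,0,0],
  ],
  turn=[
    [0,0,0],
    [0,0,0],
    [0,0,0],
    [0,0,0],
    [0,0,0],
    [0,0,0],
  ],
)

```text
time_s: 7.57
position: [0.5306, 0.088, 0.038]
tool_rot: [[-0.977, -0.212, -0.0], [-0.212, 0.977, 0.001], [0.0, 0.001, -1.0]]
ft_force: [-0.3, 3.0, 3.0]
grip_width: 0.0551
gripper_force: 5.1
```

>>> move_arm(
  jaw=[5.5,5.5,5.5,5.5,5.5,5.5,5.5,5.5,5.5,5.5,5.5],
  dp=[
    [0.1,0.9,0.03],
    [0.1,1,0.03],
    [0.1,1,0],
    [0.1,1,0],
    [0.1,1,0],
    [0.1,1,0],
    [0.1,1,0],
    [0.1,1,0],
    [0.1,1,0],
    [0.07,0.1,0],
    [0,0,0],
  ],
  turn=[
    [0,0,0],
    [0,0,0],
    [0,0,0],
    [0,0,0],
    [0,0,0],
    [0,0,0],
    [0,0,0],
    [0,0,0],
    [0,0,0],
    [0,0,0],
    [0,0,0],
  ],
)

```text
time_s: 8.48
position: [0.5023, 0.173, 0.0372]
tool_rot: [[-0.977, -0.212, -0.001], [-0.212, 0.977, 0.001], [0.0, 0.001, -1.0]]
ft_force: [-0.5, 1.3, 2.2]
grip_width: 0.0552
gripper_force: 5.1
```

```bash
python3 - <<'E'
from m import *
im,d=snap("side","s4.png",(265,170,405,290),5)
print(observe()["ft_force"],observe()["position"],observe()["grip_width"])
E
```

```text
[-1.42152538  1.25271818  1.54927651] [0.50248018 0.17256006 0.03722325] 0.055092678804858526
```

View pics/s4.png

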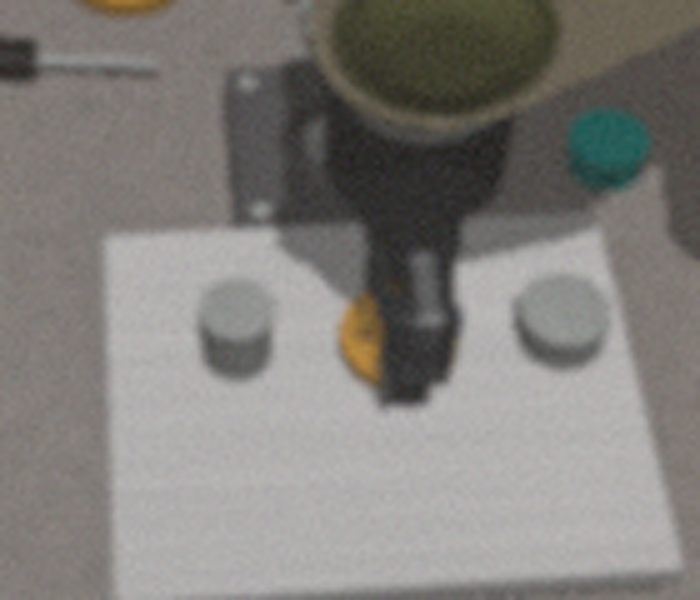

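The case sits between the pots at about (345,238) in the picture. I'll release it, rise and look.

>>> move_arm(
  jaw=[5.7,6,6.5,7,7,7,7,7,7,7,7],
  dp=[
    [0,0,0],
    [0,0,0],
    [0,0,0],
    [0,0,0],
    [0,0,0],
    [0,0,-1],
    [0,0,-2],
    [0,0,-3],
    [0,0,-4],
    [0,0,-4],
    [0,0,-4],
  ],
  turn=[
    [0,0,0],
    [0,0,0],
    [0,0,0],
    [0,0,0],
    [0,0,0],
    [0,0,0],
    [0,0,0],
    [0,0,0],
    [0,0,0],
    [0,0,0],
    [0,0,0],
  ],
)

```text
time_s: 9.45
position: [0.5022, 0.172, 0.2201]
tool_rot: [[-0.978, -0.211, 0.0], [-0.211, 0.978, -0.0], [-0.0, -0.0, -1.0]]
ft_force: [1.2, -0.4, -1.3]
grip_width: 0.0701
gripper_force: 0.0
```

>>> move_arm(
  jaw=[7,7,7,7,7,7,7],
  dp=[
    [0,-4,0],
    [0,-4,0],
    [0,-4,0],
    [0,-4,0],
    [0,-4,0],
    [0,-2,0],
    [0,0,0],
  ],
  turn=[
    [0,0,0],
    [0,0,0],
    [0,0,0],
    [0,0,0],
    [0,0,0],
    [0,0,0],
    [0,0,0],
  ],
)

```text
time_s: 10.03
position: [0.5497, -0.0469, 0.2177]
tool_rot: [[-0.979, -0.206, 0.0], [-0.206, 0.979, -0.001], [-0.0, -0.001, -1.0]]
ft_force: [0.1, 0.0, -0.2]
grip_width: 0.0702
gripper_force: 0.0
```

```bash
cat > f.py <<'E'
from m import *
import sys
for n in("top","side"):
    im,d=snap(n,n+sys.argv[1]+".png",(200,140,440,310),3.2)
    P=cloud(n,d); z=P[...,2]; hsv=cv2.cvtColor(im,cv2.COLOR_RGB2HSV); C={}
    a=(P[...,0]>.38)&(P[...,0]<.63)&(P[...,1]>.10)&(P[...,1]<.32)
    b=(hsv[...,0]<28)&(hsv[...,1]>110)
    for nm,mm in(("brass",a&b&(z>.044)&(z<.062)),("low",a&~b&(z>.056)&(z<.068)&(P[...,0]<.49)),("tall",a&~b&(z>.07)&(z<.082)&(P[...,0]>.53))):
        k,l,s,c=cv2.connectedComponentsWithStats(mm.astype(np.uint8))
        if k<2: print(n,nm,"none");continue
        i=1+s[1:,4].argmax(); q=P[l==i]; ctr,r=cv2.minEnclosingCircle(q[:,:2].astype(np.float32)); C[nm]=np.array(ctr); print(n,nm,s[i,4],q.mean(0).round(4),np.round(ctr,4),round(r,4),q[:,2].max())
    if len(C)==3:
        e=C["tall"]-C["low"]; L=np.linalg.norm(e); e/=L; v=C["brass"]-(C["tall"]+C["low"])/2; print("L",L,"along",v@e,"across",-v[0]*e[1]+v[1]*e[0])
E
python3 f.py 5
```

```text
top brass 538 [0.502  0.1717 0.0522] [0.5028 0.1723] 0.027 0.057877575194585584
top low 361 [0.4289 0.158  0.0621] [0.4289 0.158 ] 0.0213 0.06706343316720997
top tall 225 [0.5753 0.1896 0.074 ] [0.5757 0.1896] 0.0176 0.07915306089212859
L 0.15015961396558866 along 0.00014130059125270648 across -0.0015769429833327774
side brass 352 [0.5017 0.1759 0.0522] [0.5015 0.1731] 0.0275 0.05686637842981268
side low 225 [0.4288 0.1587 0.0627] [0.4281 0.1575] 0.0219 0.06676258963709747
side tall 152 [0.5749 0.1903 0.0743] [0.5756 0.1898] 0.0181 0.07846048761921631
L 0.15105560077713648 along -0.00041154316019344065 across -0.0004158602298268611
```

View pics/top5.png

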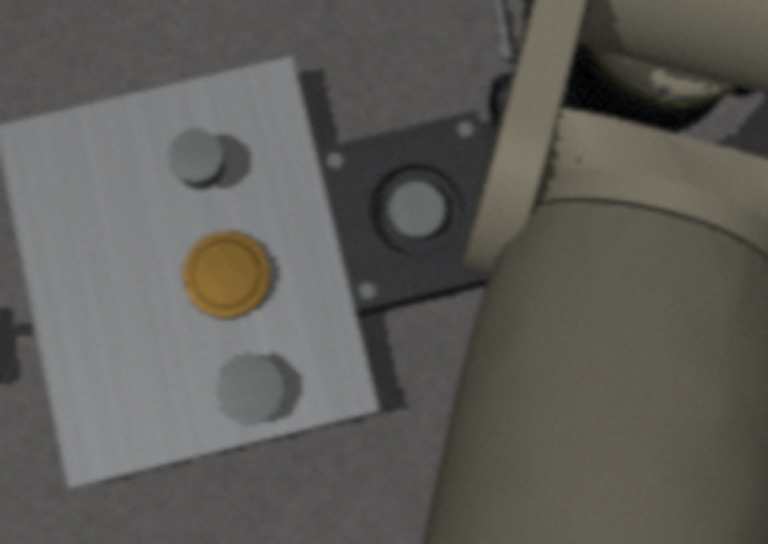

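The top view shows the case back flat, dome up, at about (271,226), in line with the pots and midway between them. The die is empty and its ejector is up.

```bash
python3 -c "
from rig import ticket; print(ticket.close_job())"
```

```text
the job is handed in; nothing more can be done
None
```

The job is handed in: I pressed the lever to its stop, slid the case back along the plate without lifting it, and let go with it flat, dome up, in line with and midway between the two pots to within about 2 mm, at about 10 s on the clock.

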